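# Unplug the slanted port and park the tray

### The job

Work the tight blanking bung out of the slanted port: grip its tab, rock it over to one side and then to the other until both white jaws have been pushed back, and draw it straight out. Lay the bung down inside the steel tray without dropping it, then push the tray along the bench, without lifting it, until its far long side stands squarely against the low aluminium fence, roughly in the middle of the fence. Leave the spool, the carton and the flange alone.

Things in the scene. Friction and masses are not known exactly. Their poses are not given: they have to be found in the camera images.
- port: Slanted port: grey housing 76 mm wide on a fixed stand, on the right. Origin: centre of its opening, 88 mm above the bench. z points out of the opening, along which the bung comes out, leaning 30 degrees from vertical roughly towards the robot; y is the left-right rocking direction; x points up the slope, away from the robot. The jaws and rails on its face rise 9 mm at most.
- bung_pivot (a point): Point fixed in the port, 22 mm below its face, on its z axis: the centre of the seated bung's rounded foot (radius 8 mm), about which the bung rocks. The well round it is 34 mm wide along y and 25 mm along x, its floor 30.5 mm below the face.
- jaw_left (a joint): White sliding jaw, 7 mm thick, on the port's +y side, that closes over the bung's ridge: 0 = closed, 0.0046 m = pushed right back. Stiff (about 18 N); stays where it is pushed. A straight pull cannot open it; tilting the bung about port x by 10 to 12 degrees towards its side, while seated, pushes it back. The bung passes once both jaws stand at 0.0035 or more.
- jaw_right (a joint): Right white jaw (on the port's -y side), the same, sliding the other way.
- bung_grip (a point): Middle of the grip tab of the dark bung, 33 mm out from the port's face when seated, 55 mm from the pivot. The tab is 16 mm thick along y (grip across this), 30 mm wide along x, 36 mm high along the bung's z axis (18 mm each way from here). Seated, its axes are parallel to the port's. Rocking takes about 10 N sideways here.
- bung_mid (a point): Centre of the same bung, half-way along its 80.5 mm length; 23.5 mm nearer the foot than bung_grip. The foot's end lies 40 mm below it, the head 40 mm above it on the bung's z axis. The stem is 24 mm along x, 16 mm along y, with a flat-topped ridge each side, 24 mm wide over these. About 60 g.
- tray: Loose open steel tray, 80 mm along x, 130 mm along y, 24 mm high, walls 4 mm, floor about 4 mm, about 0.3 kg, in the middle of the bench. Origin: centre of its underside; x points away from the robot, towards the fence.
- fence: Fixed low aluminium angle strip, 170 mm long along y and 24 mm high, beyond the tray. Origin: on the bench, at the middle of its upright face that looks towards the tray and the robot (-x). The tray is home when its centre lies 40 mm in front of this (x = -0.040 in the fence's frame).
- solder_spool: Bystander: spool of solder, 53 mm across, 40 mm high, beyond the port at the far right. Origin: centre of its underside.
- screw_carton: Bystander: small carton 45x70x30 mm, left of the fence. Origin: centre of its underside.
- fibre_flange: Bystander: round metal flange, 55 mm across, 14 mm high, on the black mat in front of the port. Origin: centre of its underside.

How it is judged:
By the outcome, as a careful person would: the job done as asked, in the order asked, and still so for the second after the job is handed in, with the robot touching nothing.
It also fails if it takes over 61 s, if anything falls off the work surface, if the arm or the gripper's body presses on something with over 40 N, if the wrist force passes 120 N, or if a joint passes its speed limit or range.

### The arm

A 6-joint arm with a two-finger parallel gripper is mounted at the origin on a cart in front of the work surface, level with it; the furniture and walls round the work are solid. World frame = base frame: x ahead of the robot, y to its left, z up, the work surface at z = 0. Lengths are in m, angles in rad, forces in N, time in s.
With the tool pointing down it reaches from about 0.375 to 0.925 m from the base axis. Payload 5.7 kg.
Tool frame: the origin (TCP) lies midway between the tips of the shut fingers; the grasp point (between the pads) lies arm.hold_point_z behind it (arm.hold_point_z is the distance from the TCP to the grasp point, in m); z points along the fingers, y is the line along which they close (so a half turn about z gives the same grasp; the last joint's range is limited). The gripper opens to 88 mm and grips with 3 to 60 N. Pads are 20 mm wide; open, the fingers measure 115 mm over their backs; the gripper's body (75 mm by 178 mm) begins 61 mm behind the grasp point.
Start: joints at [-0.115, 0.359, 1.51, -0, 1.272, -0.115], TCP at [0.6, -0, 0.223] pointing down, gripper open.
Joint ranges: [-2.97, 2.97], [-1.01, 2.36], [0.21, 2.38], [-0.96, 4.11], [0.2, 2.71], [-2.98, 2.98]. Speed limits (rad/s): [2.39, 2.39, 3.14, 3.14, 3.14, 3.14].

### API

Orientations are given as a unit quaternion [w, x, y, z].
In Python, from workcell import arm gives the robot as it stands.
- The arm moves only by the tool send_rows, never from a script. Its argument "steps" is a list of rows, each a list of 3 entries, a list of its own where there are three numbers: the shift along the tool's x, y, z in mm, then the turn about the tool's z in rad, then the gripper's target within -1 to 1 (fully open at 1, half-way at 0, shut at -1). A call has 1 to 20 rows; each row shifts and turns the commanded pose from where the row before left it, along the tool's axes as they then stand; what a row does not reach is not made up. A row lasts 1/12 s, in which the tool goes at most 41.7 mm and 7.16 degrees, less where a joint would pass 70% of its speed; a pose out of reach is approached as far as the arm can. A call is refused whole if a number of a shift passes 41.7 or a number of a turn 0.125, either way. A call with a gripper value outside its range is refused whole. The fingers move at their own pace and stop on an object; "force" is the grip in N (left out, the last holds). Time passes only in rows, so rows that do not move let the fingers close. It gives the time, the measured TCP pose, the force, the opening and the grip force at its end, in the units of the state.
- arm.state(): the state, without advancing time (a new reading comes with each control period).
- arm.grab_frame(name): name is "scene" or "top"; returns (picture, depth): 400x640x3 uint8, blue, green, red; 400x640 float32, m along the optical axis (not along the pixel's ray), 0 where there is no reading.
- arm.camera_params(name): a dict with "mtx" (3x3 intrinsics, pixels), "position" and "orientation" of the camera in the world. Camera axes: x right, y up, looking along -z (the intrinsics and any distortion apply to the point x, -y, -z); pixel columns grow to the right and rows downward; lengths in m; the calibration is good to about 2 mm. A picture is of the moment at which its call begins. camera_params takes no time and is no camera call.
- arm.sign_off(): hands the job in; it is judged then, once.
The state is a dict: "time": time; "joint_positions": joint angles; "joint_vel": joint speeds; "joint_torque": joint torques, N m; "position": TCP position; "orientation": TCP orientation; "ft_force": force on the tool from outside, world axes, zero at the start; "moment": the same for the moment, N m; "grip_width": finger opening in m; "grasp_force": force on a finger pad.
Only numpy, scipy, OpenCV 4.12 (cv2) and the standard library are available. Lean on these libraries where they do the work, as an engineer would, in place of code of your own. Each camera call takes 0.05 s, during which the arm holds its last target. There are 200 camera calls.

## Working session

There is one attempt and no reset: what is moved stays moved. The work goes in short steps, Python scripts to look and compute and a tool call to move; the robot and the scene stay as the last step left them, time stands still between calls to the robot, and variables do not carry over. Pictures are saved under pics/ and viewed, at most 12 in all, crops included, and the job is handed in when it is done.

Besides the shell and the picture viewer there is one more tool, called in YAML: its name, and indented under it one key for each argument. send_rows: Moves the arm, as the interface text tells. Its arguments: {"type":"object","properties":{"steps":{"type":"array","items":{"type":"array"}},"force":{"type":"number"}},"required":["steps"]}

```bash
ls; mkdir -p pics; cat > h.py <<'E'
import numpy as np, cv2
from scipy.spatial.transform import Rotation as R
from workcell import arm
def q(o): return R.from_quat([o[1],o[2],o[3],o[0]])
def cloud(n):
    im,d=arm.grab_frame(n); p=arm.camera_params(n); K=np.array(p["mtx"])
    v,u=np.mgrid[0:400,0:640]
    P=np.stack([(u-K[0,2])/K[0,0]*d,-(v-K[1,2])/K[1,1]*d,-d],-1)
    W=P@q(p["orientation"]).as_matrix().T+np.array(p["position"])
    W[d==0]=np.nan
    return im,W
E
python3 - <<'E'
from h import *
for n in("scene","top"):
    im,W=cloud(n); cv2.imwrite(f"pics/{n}0.png",im); np.savez(f"{n}0.npz",im=im,W=W)
    print(arm.camera_params(n))
print(arm.state(),arm.hold_point_z)
E
```

```text
pics
{'mtx': array([[412.94708077,   0.        , 328.57521081],
       [  0.        , 412.94708077, 200.75046904],
       [  0.        ,   0.        ,   1.        ]]), 'position': array([ 0.86239983, -0.2708266 ,  0.84394043]), 'orientation': array([0.79926675, 0.21707926, 0.14609636, 0.54102228])}
{'mtx': array([[513.17070929,   0.        , 320.36098512],
       [  0.        , 513.17070929, 196.41617499],
       [  0.        ,   0.        ,   1.        ]]), 'position': array([ 0.40740723, -0.12701132,  1.34574224]), 'orientation': array([ 0.71036784,  0.01826893, -0.00675361, -0.70356106])}
{'time': 0.1, 'joint_positions': array([-1.15103135e-01,  3.59437789e-01,  1.51131429e+00,  5.51292193e-06,
        1.27248340e+00, -1.15072047e-01]), 'joint_vel': array([ 0.00059691,  0.00052475, -0.00261656, -0.00015726, -0.00061812,
        0.00053299]), 'joint_torque': array([-1.00573943e-03, -5.16363215e+01, -2.71407151e+01,  6.75204420e-02,
        2.75516213e-02, -3.27900011e-05]), 'position': array([5.99387125e-01, 6.33318530e-05, 2.21894551e-01]), 'orientation': array([-6.45318747e-04,  7.07118108e-01,  7.07094977e-01, -5.08221414e-04]), 'ft_force': array([0.54836355, 0.12629277, 0.52788135]), 'moment': array([0.00508342, 0.00800656, 0.00454978]), 'grasp_force': 0.0, 'grip_width': 0.0877271967745141} 0.0187
```

View pics/scene0.png

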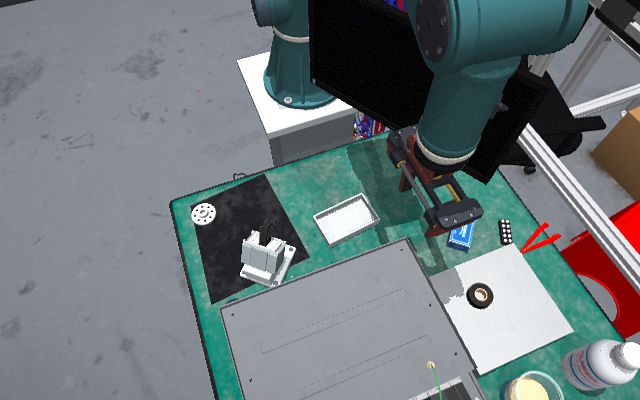

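View pics/top0.png

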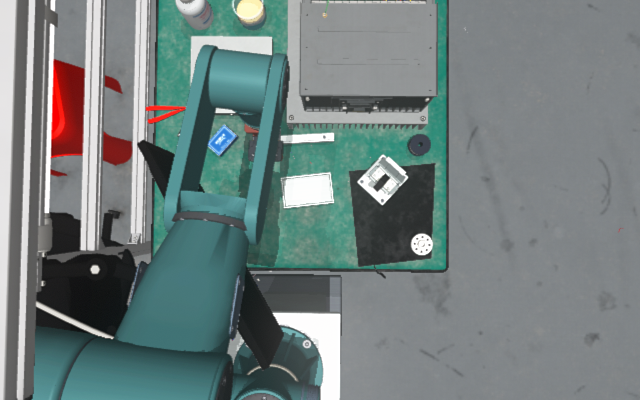

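The top view shows the port at (383,180), tray at (307,190), fence (about 270–333,137), spool (419,145), flange (421,244) and carton (222,140). I'll zoom in on the port and fit the geometry.

```bash
python3 - <<'E'
from h import *
t=np.load("top0.npz");s=np.load("scene0.npz")
a=cv2.resize(t["im"][125:235,270:440],None,fx=4.5,fy=4.5,interpolation=cv2.INTER_CUBIC)
cv2.imwrite("pics/topc.png",a)
b=cv2.resize(s["im"][205:295,225:325],None,fx=6,fy=6,interpolation=cv2.INTER_CUBIC)
cv2.imwrite("pics/scenec.png",b)
W=t["W"];im=t["im"]
# tray rim, fence, heights
def rect(m):
    p=W[m][:,:2]; r=cv2.minAreaRect((p*1000).astype(np.float32)); return r
z=W[...,2]; v,u=np.mgrid[0:400,0:640]
m=(z>.012)&(z<.04)&(u>275)&(u<342)&(v>165)&(v<215); print("tray",m.sum(),rect(m),np.nanmedian(z[m]))
m=(z>.012)&(z<.04)&(u>262)&(u<342)&(v>125)&(v<150); print("fence",m.sum(),rect(m)); 
for y in range(-250,-20,20):
  k=m&(abs(W[...,1]-y/1000)<.01)
  if k.sum(): print(y,k.sum(),np.percentile(W[k][:,0],[5,50,95]).round(4))
np.set_printoptions(linewidth=250)
print((z[150:212:2,355:412:2]*1000).round(0).astype(int))
E
```

```text
tray 265 ((470.8942565917969, -70.38797760009766), (80.10237884521484, 129.7904815673828), 6.840906143188477) 0.023663756680004866
fence 139 ((616.5228271484375, -79.32657623291016), (42.65235900878906, 141.6519317626953), 3.0832881927490234)
-150 2 [0.6348 0.6351 0.6354]
-130 22 [0.5987 0.6005 0.6342]
-110 22 [0.5974 0.6    0.6352]
-90 20 [0.5964 0.5986 0.6341]
-70 19 [0.5951 0.5969 0.6344]
-50 21 [0.5941 0.597  0.635 ]
-30 23 [0.5924 0.5946 0.6338]
[[                   2                    4                    1                   -1                    1                    4                    1                    2                    2                    3                    3
                     6                    7                    9                    7                    3                    2                    4                    4                    1                   10                   -1
                     4                    7                    4                    3                    0                   15                   11]
 [                  -2       
[... 17812 characters left out ...]
                    8]
 [                   4                    7                    7                    7                    7                    5                    6                    7                    6                    8                   10
                     4                    3                    5                    6                    6                    4                    6                    3                    6                    3                    6
                     4                    6                    6                    4                    7                    6                    7]]<stdin>:18: RuntimeWarning: invalid value encountered in cast
```

View pics/topc.png

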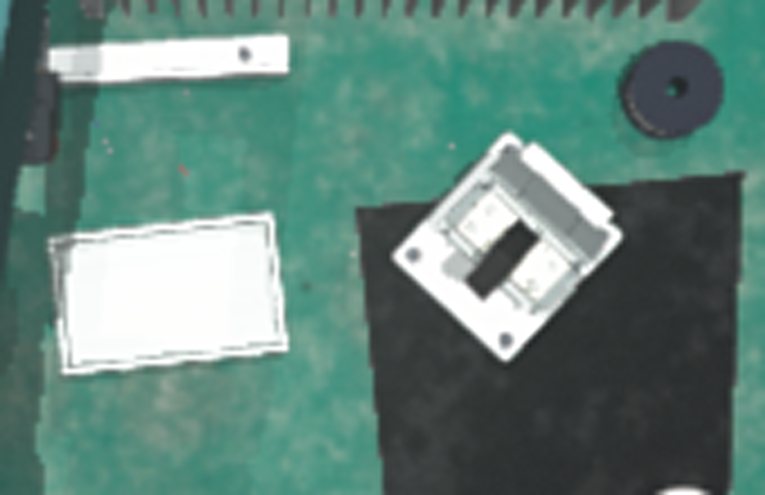

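View pics/scenec.png

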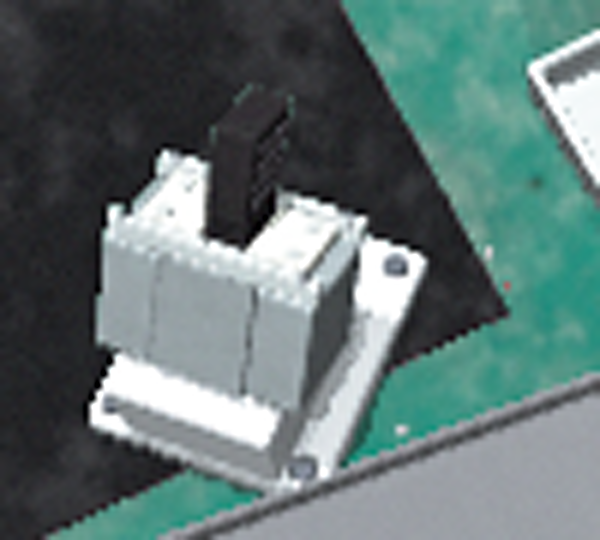

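The crops show the bung tab (dark) leaning to lower-left (robot side), with the port's y axis running from lower-right to upper-left between the jaws at crop (480,220) and (545,280). Next I'll fit port pose by box fitting.

```bash
cat > fit.py <<'E'
from h import *
from scipy.optimize import least_squares
def frame(psi):
    c,s=np.cos(psi),np.sin(psi); a=np.pi/6
    X=np.array([np.cos(a)*c,np.cos(a)*s,.5]); Z=np.array([-.5*c,-.5*s,np.cos(a)]); return np.stack([X,np.cross(Z,X),Z],1)
def sd(p,c,h):
    d=abs(p-c)-h; return np.linalg.norm(np.maximum(d,0),axis=-1)+np.minimum(d.max(-1),0)
E
python3 - <<'E'
from fit import *
pts=[];face=[]
for n in("top","scene"):
    f=np.load(n+"0.npz");W=f["W"];g=f["im"].max(-1)
    near=(abs(W[...,0]-.5)<.09)&(abs(W[...,1]+.27)<.09)
    k=near&(W[...,2]>.1)&(g<75); print(n,"dark",k.sum(),W[k].mean(0)); pts.append(W[k])
    k=near&(W[...,2]>.06)&(g>110); face.append(W[k])
    if n=="top":
        k=near&(W[...,2]>.006)&(W[...,2]<.03)&(g>110); r=cv2.minAreaRect((W[near&(W[...,2]>.006)&(g>110)][:,:2]*1000).astype(np.float32)); print("plate",r)
C0=np.mean(np.vstack(pts),0)
def res(v,P):
    L=(P-np.array([v[0],v[1],.088+v[3]]))@frame(v[2]); return sd(L,np.array([0,0,.033]),np.array([.015,.008,.018]))
for nm,P in(("top",pts[0]),("scene",pts[1]),("both",np.vstack(pts))):
  for fz in (1e-6,.02):
    best=min((least_squares(lambda v:res(v,P),[C0[0]+.012,C0[1]-.011,np.deg2rad(a),0],loss="soft_l1",f_scale=.003,x_scale=[.01,.01,.1,.01],bounds=([-2,-2,-2,-fz],[2,2,0,fz])) for a in(-55,-45,-35)),key=lambda r:r.cost)
    print(nm,best.x[:2].round(4),np.rad2deg(best.x[2]).round(1),best.x[3].round(4),best.cost)
# face normal
for F in face:
    v=best.x; L=(F-np.array([v[0],v[1],.088]))@frame(v[2]); k=(abs(L[:,2])<.014)&(abs(L[:,0])<.04)&(abs(L[:,1])<.05); L=L[k]
    print(len(L),np.percentile(L,[2,50,98],axis=0).round(4).tolist())
E
```

```text
top dark 93 [ 0.48561503 -0.25046743  0.1269597 ]
plate ((501.50750732421875, -270.6099853515625), (177.34628295898438, 177.44984436035156), 0.4204568564891815)
scene dark 245 [ 0.48839909 -0.25192007  0.12143123]
top [ 0.4962 -0.261 ] -33.7 -0.0 0.00018653990254262278
top [ 0.4973 -0.2594] -29.8 -0.0012 0.0001719680237270779
scene [ 0.4944 -0.2621] -44.7 -0.0 0.0004231327596297588
scene [ 0.4951 -0.2622] -43.7 -0.0029 0.00019421955190676416
both [ 0.4946 -0.2621] -44.1 -0.0 0.0006267757543227995
both [ 0.4951 -0.2622] -44.0 -0.0024 0.00039698646647570306
506 [[-0.0182, -0.0353, -0.0117], [0.0082, 0.0029, 0.005], [0.0249, 0.0374, 0.0116]]
690 [[-0.0182, -0.0354, -0.013], [0.0197, 0.0084, 0.0039], [0.0242, 0.0383, 0.0089]]
```

send_rows:
  steps:
    - [[-31.3, -14.5, 0], 0, 1]
    - [[-31.3, -14.5, 0], 0, 1]
    - [[-31.3, -14.5, 0], 0, 1]
    - [[-31.3, -14.5, 0], 0, 1]
    - [[-31.3, -14.5, 0], 0, 1]
    - [[-31.3, -14.5, 0], 0, 1]
    - [[-31.3, -14.5, 0], 0, 1]
    - [[-31.3, -14.5, 0], 0, 1]
    - [[0, 0, 0], -0.116, 1]
    - [[0, 0, 0], -0.116, 1]
    - [[0, 0, 0], -0.116, 1]
    - [[0, 0, 0], -0.116, 1]
    - [[0, 0, 0], -0.116, 1]
    - [[0, 0, 0], -0.116, 1]
    - [[0, 0, 0], -0.116, 1]
    - [[0, 0, 0], 0, 1]
    - [[0, 0, 0], 0, 1]

```text
time: 1.52
position: [0.4838, -0.2503, 0.2224]
orientation: [-0.0, 0.372, 0.928, 0.0]
ft_force: [0.1, 0.2, 0.5]
grip_width: 0.0876
grasp_force: 0.0
```

```bash
cat >> h.py <<'E'
def goto(p,yaw=None):
    s=arm.state(); Rm=q(s["orientation"]); d=Rm.inv().apply(np.array(p)-s["position"])*1000
    ty=Rm.as_matrix()[:,1]; y0=np.arctan2(ty[1],ty[0])
    print("t",round(s["time"],2),"pos",s["position"].round(4),"tooly yaw",np.rad2deg(y0).round(2),"w",round(s["grip_width"],4),"F",s["ft_force"].round(1),"M",s["moment"].round(2),"shift",d.round(1), "turn",None if yaw is None else round(-((np.deg2rad(yaw)-y0+np.pi)%(2*np.pi)-np.pi),3))
E
python3 - <<'E'
from h import *
goto([.483,-.2506,.104],46.5)
im,W=cloud("scene"); np.savez("scene1.npz",im=im,W=W)
im2,W2=cloud("top"); np.savez("top1.npz",im=im2,W=W2)
a=cv2.resize(im[170:300,180:310],None,fx=4.5,fy=4.5,interpolation=cv2.INTER_CUBIC)
cv2.imwrite("pics/s1.png",a)
z=W[...,2]
# fence from scene cam + top cam
for n,W in(("s",W),("t",W2)):
  m=(W[...,0]>.57)&(W[...,0]<.626)&(W[...,1]>-.17)&(W[...,1]<.05)&(W[...,2]>.016)&(W[...,2]<.035)
  P=W[m]; print(n,len(P),np.percentile(P[:,1],[0.5,2,98,99.5]).round(4),np.percentile(P[:,0],[2,50,98]).round(4))
  for y in range(-140,20,20):
    k=P[abs(P[:,1]-y/1000)<.01]
    if len(k)>3: print(y,np.percentile(k[:,0],[5,95]).round(4))
  m=(abs(W[...,0]-.47)<.07)&(abs(W[...,1]+.07)<.09)&(W[...,2]>.016)&(W[...,2]<.035)
  print("tray",m.sum(),cv2.minAreaRect((W[m][:,:2]*1000).astype(np.float32)))
E
```

```text
t 1.52 pos [ 0.4838 -0.2503  0.2224] tooly yaw 46.32 w 0.0876 F [0.1 0.2 0.5] M [ 0.05 -0.11  0.03] shift [  0.2  -0.8 118.4] turn -0.003Traceback (most recent call last):
  File "<stdin>", line 11, in <module>
    return _quantile_unchecked(
        a, q, axis, out, overwrite_input, method, keepdims, weights)
    return _ureduce(a,
                    func=_quantile_ureduce_func,
    ...<5 lines>...
                    overwrite_input=overwrite_input,
                    method=method)
    r = func(a, **kwargs)
    result = _quantile(arr,
                       quantiles=q,
    ...<2 lines>...
                       out=out,
                       weights=wgt)
    slices_having_nans = np.isnan(arr[-1, ...])
                                  ~~~^^^^^^^^^
IndexError: index -1 is out of bounds for axis 0 with size 0
```

View pics/s1.png

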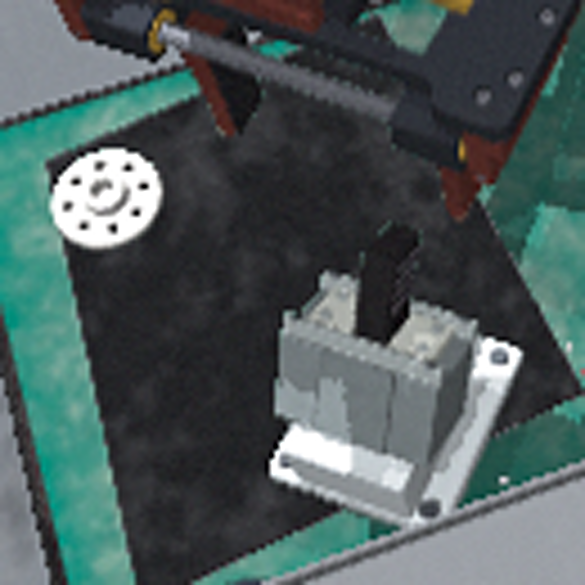

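The gripper stands above the tab, fingers straddling it (crop 235,120 and 460,210), tab at (390,270).

send_rows:
  steps:
    - [[0, -0.8, 29], 0, 1]
    - [[0, 0, 29], 0, 1]
    - [[0, 0, 29], 0, 1]
    - [[0, 0, 15], 0, 1]
    - [[0, 0, 14.5], 0, 1]
    - [[0, 0, 0], 0, -0.42]
    - [[0, 0, 0], 0, -0.42]
    - [[0, 0, 0], 0, -0.42]
    - [[0, 0, 0], 0, -0.42]
    - [[0, 0, 0], 0, -0.42]
    - [[0, 0, 0], 0, -0.42]
  force: 20

```text
time: 2.53
position: [0.484, -0.2514, 0.1071]
orientation: [0.001, 0.37, 0.929, -0.0]
ft_force: [0.3, -0.2, 0.8]
grip_width: 0.0512
grasp_force: 0.0
```

```bash
python3 - <<'E'
from h import *
goto([.483,-.2506,.104],46.5)
E
```

```text
t 2.53 pos [ 0.484  -0.2514  0.1071] tooly yaw 46.51 w 0.0512 F [ 0.3 -0.2  0.8] M [-0.   -0.   -0.01] shift [ 1.2 -0.1  3.1] turn 0.0
```

send_rows:
  steps:
    - [[0, 0, 2], 0, -0.42]
    - [[0, 0, 0], 0, -0.42]
    - [[0, 0, 0], 0, -0.42]
    - [[0, 0, 0], 0, -0.42]
    - [[0, 0, 0], 0, -0.42]
    - [[0, 0, 0], 0, -0.42]

```text
time: 3.03
position: [0.4834, -0.251, 0.1041]
orientation: [-0.0, 0.37, 0.929, -0.0]
ft_force: [-0.7, 0.2, -0.1]
grip_width: 0.0254
grasp_force: 0.0
```

send_rows:
  steps:
    - [[0, 2, 0], 0, -0.42]
    - [[0, 2, 0], 0, -0.42]
    - [[0, 0, 0], 0, -0.42]

```text
time: 3.28
position: [0.4864, -0.2478, 0.1041]
orientation: [-0.0, 0.37, 0.929, 0.0]
ft_force: [-0.9, 0.1, -0.1]
grip_width: 0.0256
grasp_force: 0.0
```

send_rows:
  steps:
    - [[0, 1.5, 0], 0, -0.42]
    - [[0, 1.5, 0], 0, -0.42]
    - [[0, 0, 0], 0, -0.42]

```text
time: 3.53
position: [0.4877, -0.2461, 0.1042]
orientation: [-0.001, 0.37, 0.929, -0.001]
ft_force: [-4.1, -2.0, 3.4]
grip_width: 0.0256
grasp_force: 2.1
```

send_rows:
  steps:
    - [[0, 2, 0], 0, -0.42]
    - [[0, 2, 0], 0, -0.42]
    - [[0, 0, 0], 0, -0.42]

```text
time: 3.78
position: [0.4886, -0.2447, 0.1044]
orientation: [-0.002, 0.37, 0.929, -0.002]
ft_force: [-10.2, -8.7, 7.6]
grip_width: 0.0257
grasp_force: 7.0
```

send_rows:
  steps:
    - [[0, 2, 0], 0, -0.42]
    - [[0, 0, 0], 0, -0.42]

```text
time: 3.95
position: [0.4895, -0.2434, 0.1046]
orientation: [-0.002, 0.37, 0.929, -0.002]
ft_force: [-13.0, -8.9, 9.5]
grip_width: 0.0257
grasp_force: 8.0
```

```bash
python3 - <<'E'
from h import *
goto([.4834,-.2510,.104],46.5)
E
```

```text
t 3.95 pos [ 0.4895 -0.2434  0.1046] tooly yaw 46.61 w 0.0257 F [-13.   -8.9   9.5] M [-1.68  2.22 -0.15] shift [-0.8 -9.7  0.6] turn 0.002
```

send_rows:
  steps:
    - [[0, 2, 0], 0, -0.42]
    - [[0, 1, 0], 0, -0.42]
    - [[0, 0, 0], 0, -0.42]

```text
time: 4.2
position: [0.4912, -0.2413, 0.1046]
orientation: [-0.002, 0.37, 0.929, -0.003]
ft_force: [-14.0, -7.9, 10.9]
grip_width: 0.0256
grasp_force: 9.2
```

send_rows:
  steps:
    - [[0, 1, 0], 0, -0.42]
    - [[0, 0.8, 0], 0, -0.42]
    - [[0, 0, 0], 0, -0.42]

```text
time: 4.45
position: [0.492, -0.2402, 0.1048]
orientation: [-0.002, 0.37, 0.929, -0.003]
ft_force: [-15.1, -8.9, 13.4]
grip_width: 0.0253
grasp_force: 10.3
```

```bash
python3 - <<'E'
from fit import *
goto([.4834,-.2510,.104],46.5)
im,W=cloud("scene"); np.savez("scene2.npz",im=im,W=W)
cv2.imwrite("pics/s2.png",cv2.resize(im[210:290,230:310],None,fx=7,fy=7,interpolation=cv2.INTER_CUBIC))
E
```

```text
t 4.45 pos [ 0.492  -0.2402  0.1048] tooly yaw 46.61 w 0.0253 F [-15.1  -8.9  13.4] M [-1.9   2.78 -0.16] shift [ -1.2 -13.8   0.9] turn 0.002
```

View pics/s2.png

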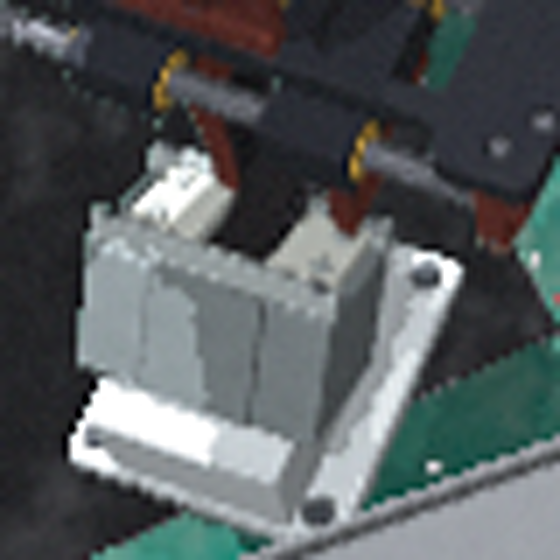

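The left jaw (+y, crop 265–370, 210–280) has been displaced by the tilted bung, and the tab is leaning to +y between the fingers. I'll go a hair further, then to the other side.

send_rows:
  steps:
    - [[0, 1, 0], 0, -0.42]
    - [[0, 0, 0], 0, -0.42]

```text
time: 4.67
position: [0.4921, -0.24, 0.1048]
orientation: [-0.003, 0.369, 0.929, -0.003]
ft_force: [-17.6, -12.7, 11.8]
grip_width: 0.0259
grasp_force: 11.8
```

send_rows:
  steps:
    - [[0, -5, 0], 0, -0.42]
    - [[0, -6, 0], 0, -0.42]
    - [[0, -5, 0], 0, -0.42]
    - [[0, -2.8, 0], 0, -0.42]
    - [[0, 0, 0], 0, -0.42]

```text
time: 5.08
position: [0.4833, -0.2512, 0.104]
orientation: [-0.0, 0.371, 0.929, 0.0]
ft_force: [0.5, 0.2, -0.4]
grip_width: 0.0256
grasp_force: 0.0
```

send_rows:
  steps:
    - [[0, -3, 0], 0, -0.42]
    - [[0, -2, 0], 0, -0.42]
    - [[0, 0, 0], 0, -0.42]

```text
time: 5.33
position: [0.4799, -0.2547, 0.1041]
orientation: [-0.0, 0.37, 0.929, -0.0]
ft_force: [0.4, -0.6, 0.4]
grip_width: 0.0256
grasp_force: 0.0
```

```bash
python3 - <<'E'
from h import *
goto([.4834,-.2510,.104],46.5)
E
```

```text
t 5.33 pos [ 0.4799 -0.2547  0.1041] tooly yaw 46.53 w 0.0256 F [ 0.4 -0.6  0.4] M [-0.01 -0.1  -0.  ] shift [0.  5.1 0.1] turn 0.0
```

send_rows:
  steps:
    - [[0, -2, 0], 0, -0.42]
    - [[0, -2, 0], 0, -0.42]
    - [[0, 0, 0], 0, -0.42]

```text
time: 5.58
position: [0.4786, -0.2559, 0.1044]
orientation: [0.001, 0.371, 0.929, 0.002]
ft_force: [4.6, 7.8, 1.8]
grip_width: 0.0258
grasp_force: 4.6
```

send_rows:
  steps:
    - [[0, -2, 0], 0, -0.42]
    - [[0, -2, 0], 0, -0.42]
    - [[0, 0, 0], 0, -0.42]

```text
time: 5.83
position: [0.4765, -0.2576, 0.1049]
orientation: [0.001, 0.371, 0.929, 0.003]
ft_force: [7.0, 12.7, 6.7]
grip_width: 0.0258
grasp_force: 7.4
```

```bash
python3 - <<'E'
from h import *
goto([.4834,-.2510,.104],46.5)
E
```

```text
t 5.83 pos [ 0.4765 -0.2576  0.1049] tooly yaw 46.44 w 0.0258 F [ 7.  12.7  6.7] M [ 2.35 -1.37  0.2 ] shift [-0.4  9.6  0.9] turn -0.001
```

send_rows:
  steps:
    - [[0, -2, 0], 0, -0.42]
    - [[0, -2, 0], 0, -0.42]
    - [[0, 0, 0], 0, -0.42]

```text
time: 6.08
position: [0.4738, -0.26, 0.1053]
orientation: [0.001, 0.371, 0.929, 0.003]
ft_force: [6.4, 14.3, 11.3]
grip_width: 0.0255
grasp_force: 9.3
```

send_rows:
  steps:
    - [[0, -1, 0], 0, -0.42]
    - [[0, 0, 0], 0, -0.42]

```text
time: 6.25
position: [0.4732, -0.2606, 0.1054]
orientation: [0.001, 0.371, 0.929, 0.003]
ft_force: [5.2, 15.9, 12.0]
grip_width: 0.0256
grasp_force: 9.8
```

send_rows:
  steps:
    - [[0, -1, 0], 0, -0.42]
    - [[0, 0, 0], 0, -0.42]

```text
time: 6.42
position: [0.4728, -0.2609, 0.1055]
orientation: [0.001, 0.371, 0.929, 0.004]
ft_force: [7.3, 16.9, 12.6]
grip_width: 0.0255
grasp_force: 10.8
```

```bash
python3 - <<'E'
from h import *
goto([.4834,-.2510,.104],46.5)
E
```

```text
t 6.42 pos [ 0.4728 -0.2609  0.1055] tooly yaw 46.43 w 0.0255 F [ 7.3 16.9 12.6] M [ 3.19 -1.56  0.19] shift [-0.9 14.5  1.6] turn -0.001
```

send_rows:
  steps:
    - [[0, -0.6, 0], 0, -0.42]
    - [[0, 0, 0], 0, -0.42]
    - [[0, 5, 0], 0, -0.42]
    - [[0, 5, 0], 0, -0.42]
    - [[0, 5, 0], 0, -0.42]
    - [[0, 4.6, -2], 0, -0.42]
    - [[0, 0, 0], 0, -1]
    - [[0, 0, 0], 0, -1]
    - [[0, 0, 0], 0, -1]
    - [[0, 0, 0], 0, -1]
    - [[0, 0, 0], 0, -1]
    - [[0, 0, 0], 0, -1]
  force: 45

```text
time: 7.42
position: [0.4835, -0.2513, 0.1061]
orientation: [0.0, 0.37, 0.929, -0.0]
ft_force: [1.3, -0.4, 0.1]
grip_width: 0.0154
grasp_force: 45.0
```

send_rows:
  steps:
    - [[1.5, 0, -2.6], 0, -1]
    - [[1.5, 0, -2.6], 0, -1]
    - [[0, 0, 0], 0, -1]

```text
time: 7.67
position: [0.4809, -0.2488, 0.1118]
orientation: [-0.0, 0.37, 0.929, -0.0]
ft_force: [-0.2, -0.5, -0.3]
grip_width: 0.0155
grasp_force: 45.0
```

```bash
python3 - <<'E'
from h import *
goto([.4834,-.2510,.106],46.5)
E
```

```text
t 7.67 pos [ 0.4809 -0.2488  0.1118] tooly yaw 46.52 w 0.0155 F [-0.2 -0.5 -0.3] M [-0.03 -0.1   0.  ] shift [-3.3  0.1  5.8] turn 0.0
```

send_rows:
  steps:
    - [[3, 0, -5.2], 0, -1]
    - [[3, 0, -5.2], 0, -1]
    - [[0, 0, 0], 0, -1]

```text
time: 7.92
position: [0.4764, -0.2443, 0.1227]
orientation: [-0.0, 0.37, 0.929, 0.0]
ft_force: [-0.5, 1.2, -1.3]
grip_width: 0.0157
grasp_force: 45.0
```

send_rows:
  steps:
    - [[5, 0, -8.66], 0, -1]
    - [[5, 0, -8.66], 0, -1]
    - [[5, 0, -8.66], 0, -1]
    - [[5, 0, -8.66], 0, -1]
    - [[0, 0, 0], 0, -1]

```text
time: 8.33
position: [0.4623, -0.2307, 0.1585]
orientation: [0.001, 0.37, 0.929, -0.0]
ft_force: [0.0, 0.7, -0.1]
grip_width: 0.0157
grasp_force: 45.0
```

```bash
python3 - <<'E'
from h import *
goto([.4834,-.2510,.106],46.5)
im,W=cloud("scene"); np.savez("scene3.npz",im=im,W=W)
cv2.imwrite("pics/s3.png",cv2.resize(im[170:290,220:380],None,fx=4.5,fy=4.5,interpolation=cv2.INTER_CUBIC))
im2,W2=cloud("top"); np.savez("top3.npz",im=im2,W=W2)
for n,W in(("s",W),("t",W2)):
  m=(W[...,0]>.57)&(W[...,0]<.626)&(W[...,1]>-.17)&(W[...,1]<.05)&(W[...,2]>.016)&(W[...,2]<.035)
  P=W[m]; print(n,len(P))
  if len(P)>20:
    print(np.percentile(P[:,1],[0.5,2,98,99.5]).round(4))
    for y in range(-140,20,20):
      k=P[abs(P[:,1]-y/1000)<.01]
      if len(k)>3: print(y,len(k),np.percentile(k[:,0],[5,95]).round(4))
  m=(abs(W[...,0]-.47)<.07)&(abs(W[...,1]+.07)<.09)&(W[...,2]>.016)&(W[...,2]<.035)
  print("tray",m.sum(),cv2.minAreaRect((W[m][:,:2]*1000).astype(np.float32)))
E
```

```text
t 8.33 pos [ 0.4623 -0.2307  0.1585] tooly yaw 46.54 w 0.0157 F [ 0.   0.7 -0.1] M [ 0.02 -0.04 -0.01] shift [-29.2  -0.3  52.5] turn 0.001
s 0
tray 452 ((469.96905517578125, -70.45902252197266), (82.0689926147461, 131.18711853027344), 6.611169815063477)
t 128
[-0.1365 -0.1339  0.0269  0.0291]
-140 7 [0.5991 0.6032]
-120 14 [0.5977 0.6005]
-100 15 [0.5971 0.6002]
-80 17 [0.5957 0.6003]
-60 15 [0.5945 0.5973]
-40 16 [0.594  0.5976]
-20 13 [0.5922 0.5947]
0 16 [0.5914 0.5944]
tray 256 ((470.8208923339844, -70.39106750488281), (80.13839721679688, 129.70809936523438), 6.732881546020508)
```

View pics/s3.png

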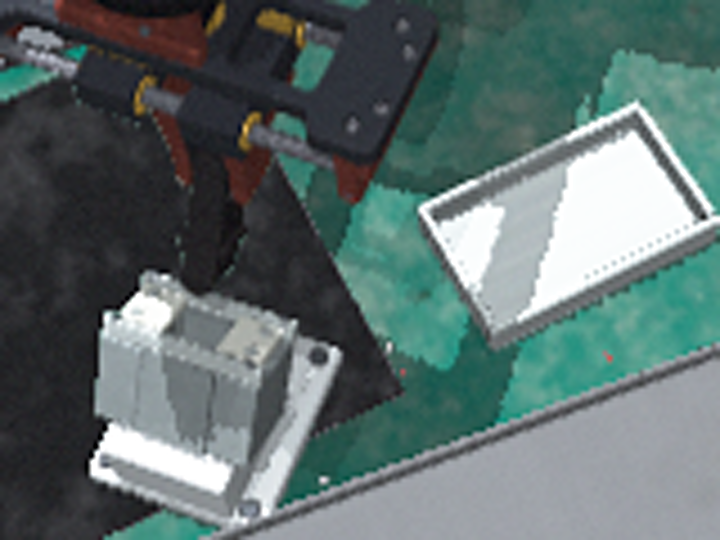

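The bung is out, hanging in the gripper at crop (210,210), and the port is empty. The tray is centred around (565,230), and both jaws are open.

send_rows:
  steps:
    - [[10, 0, -20], 0, -1]
    - [[15, 0, 0], 0, -1]
    - [[15, 0, 0], 0, -1]
    - [[0, 0, 0], 0.116, -1]
    - [[0, 0, 0], 0.116, -1]
    - [[0, 0, 0], 0.116, -1]
    - [[0, 0, 0], 0.116, -1]
    - [[0, 0, 0], 0.116, -1]
    - [[0, 0, 0], 0.115, -1]
    - [[0, 0, 0], 0, -1]
    - [[0, 0, 0], 0, -1]

```text
time: 9.35
position: [0.4333, -0.2035, 0.1761]
orientation: [-0.0, 0.663, 0.748, -0.0]
ft_force: [0.3, -0.5, -0.2]
grip_width: 0.0155
grasp_force: 45.0
```

```bash
python3 - <<'E'
from h import *
goto([.4710,-.0744,.0584],6.7)
E
```

```text
t 9.35 pos [ 0.4333 -0.2035  0.1761] tooly yaw 6.9 w 0.0155 F [ 0.3 -0.5 -0.2] M [ 0.02 -0.05  0.02] shift [123.6  53.  117.7] turn 0.003
```

send_rows:
  steps:
    - [[24.7, 10.6, 0], 0, -1]
    - [[24.7, 10.6, 0], 0, -1]
    - [[24.7, 10.6, 0], 0, -1]
    - [[24.7, 10.6, 0], 0, -1]
    - [[24.7, 10.6, 0], 0, -1]
    - [[0, 0, 25], 0, -1]
    - [[0, 0, 25], 0, -1]
    - [[0, 0, 25], 0, -1]
    - [[0, 0, 20], 0, -1]
    - [[0, 0, 15], 0, -1]
    - [[0, 0, 0], 0, -1]
    - [[0, 0, 0], 0, -1]

```text
time: 10.35
position: [0.471, -0.0745, 0.0658]
orientation: [-0.001, 0.664, 0.748, -0.0]
ft_force: [0.2, 0.0, -0.8]
grip_width: 0.0162
grasp_force: 45.0
```

```bash
python3 - <<'E'
from h import *
goto([.4710,-.0744,.0584],6.7)
im,W=cloud("scene"); np.savez("scene4.npz",im=im,W=W)
cv2.imwrite("pics/s4.png",cv2.resize(im[150:260,290:420],None,fx=5,fy=5,interpolation=cv2.INTER_CUBIC))
E
```

```text
t 10.35 pos [ 0.471  -0.0745  0.0658] tooly yaw 6.83 w 0.0162 F [ 0.2  0.  -0.8] M [ 0.04  0.04 -0.02] shift [0.1 0.1 7.4] turn 0.002
```

View pics/s4.png

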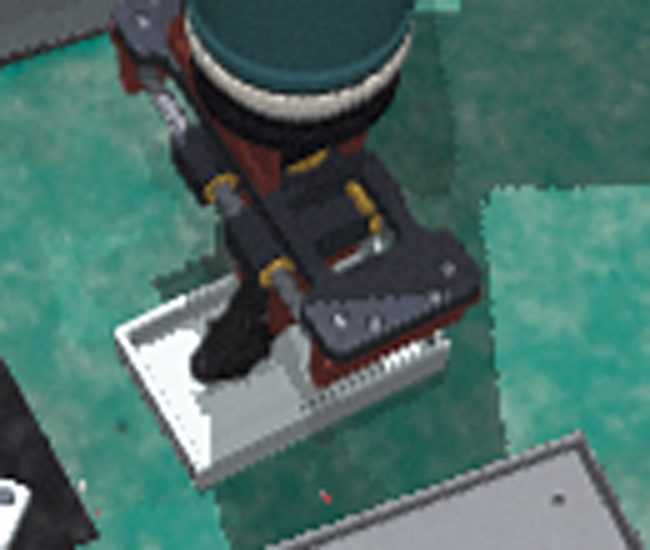

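The bung hangs inside the tray, its foot at crop (215,365) towards the -y end. I'll lower it to contact.

send_rows:
  steps:
    - [[0, 0, 7], 0, -1]
    - [[0, 0, 5], 0, -1]
    - [[0, 0, 0], 0, -1]
  force: 12

```text
time: 10.65
position: [0.4716, -0.0747, 0.0542]
orientation: [0.0, 0.664, 0.747, 0.0]
ft_force: [-0.4, -0.5, -0.4]
grip_width: 0.0157
grasp_force: 12.0
```

send_rows:
  steps:
    - [[0, 0, 2], 0, -1]
    - [[0, 0, 1], 0, -1]
    - [[0, 0, 0], 0, -1]

```text
time: 10.9
position: [0.4717, -0.0743, 0.0522]
orientation: [0.0, 0.665, 0.747, 0.0]
ft_force: [-1.7, 2.9, 9.2]
grip_width: 0.016
grasp_force: 12.0
```

send_rows:
  steps:
    - [[0, 0, 1], 0, -1]
    - [[0, 0, 1], 0, -1]
    - [[0, 0, 0], 0, -1]

```text
time: 11.15
position: [0.4716, -0.0741, 0.0505]
orientation: [-0.0, 0.665, 0.747, 0.0]
ft_force: [-2.0, 4.4, 12.1]
grip_width: 0.0158
grasp_force: 12.0
```

send_rows:
  steps:
    - [[4, 0, 2.6], 0, -1]
    - [[4.1, 0, 2.5], 0, -1]
    - [[3.6, 0, 3.2], 0, -1]
    - [[3.5, 0, 3.2], 0, -1]
    - [[0, 0, 0], 0, -1]
  force: 7

```text
time: 11.57
position: [0.4698, -0.0589, 0.0376]
orientation: [-0.0, 0.664, 0.747, 0.0]
ft_force: [-0.6, 2.8, 3.7]
grip_width: 0.0163
grasp_force: 7.0
```

send_rows:
  steps:
    - [[3, 0, 3.7], 0, -1]
    - [[2.9, 0, 3.8], 0, -1]
    - [[2.3, 0, 4.2], 0, -1]
    - [[2.2, 0, 4.3], 0, -1]
    - [[0, 0, 0], 0, -1]

```text
time: 11.98
position: [0.4682, -0.0489, 0.0209]
orientation: [-0.0, 0.664, 0.747, -0.0]
ft_force: [-0.4, 0.3, 0.7]
grip_width: 0.0161
grasp_force: 7.0
```

```bash
python3 - <<'E'
from h import *
goto([.4710,-.0744,.0084],6.7)
im,W=cloud("scene"); np.savez("scene5.npz",im=im,W=W)
cv2.imwrite("pics/s5.png",cv2.resize(im[170:260,300:410],None,fx=6,fy=6,interpolation=cv2.INTER_CUBIC))
E
```

```text
t 11.98 pos [ 0.4682 -0.0489  0.0209] tooly yaw 6.73 w 0.0161 F [-0.4  0.3  0.7] M [ 0.07 -0.01 -0.01] shift [-25.7  -0.2  12.5] turn 0.001
```

View pics/s5.png

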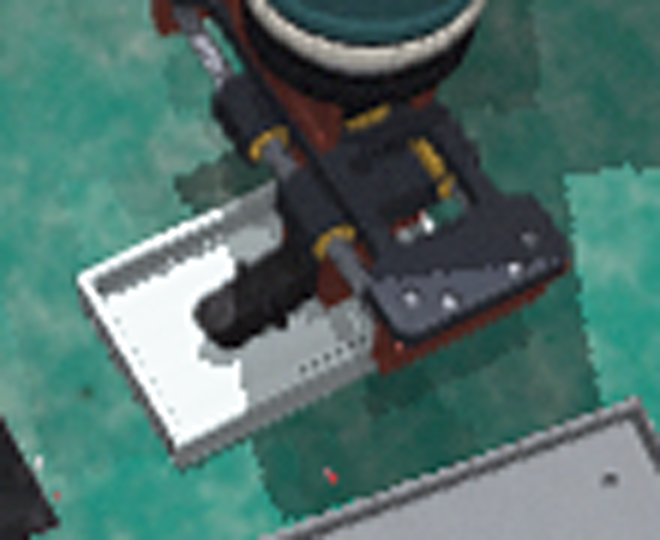

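The bung is tipping over nicely, its foot at (225,315) on the tray floor.

send_rows:
  steps:
    - [[1.3, 0, 3.5], 0, -1]
    - [[1.2, 0, 3], 0, -1]
    - [[0.7, 0, 2], 0, -1]
    - [[0, 0, 0], 0, -1]

```text
time: 12.37
position: [0.4682, -0.046, 0.013]
orientation: [-0.0, 0.665, 0.747, -0.0]
ft_force: [1.1, -0.9, -0.1]
grip_width: 0.0163
grasp_force: 7.0
```

send_rows:
  steps:
    - [[0.5, 0, 2], 0, -1]
    - [[0, 0, 0], 0, -1]

```text
time: 12.53
position: [0.4681, -0.0455, 0.0111]
orientation: [-0.0, 0.665, 0.747, -0.0]
ft_force: [-0.3, 0.2, -0.0]
grip_width: 0.0161
grasp_force: 7.0
```

send_rows:
  steps:
    - [[0, 0, 1.5], 0, -1]
    - [[0, 0, 0], 0, -1]

```text
time: 12.7
position: [0.4682, -0.0456, 0.0098]
orientation: [0.0, 0.665, 0.747, 0.0]
ft_force: [-0.0, 2.1, 0.1]
grip_width: 0.0162
grasp_force: 7.0
```

send_rows:
  steps:
    - [[0, 0, 1.3], 0, -1]
    - [[0, 0, 0], 0, -1]
    - [[0, 0, 0], 0, -1]

```text
time: 12.95
position: [0.4682, -0.0456, 0.0086]
orientation: [0.0, 0.665, 0.747, -0.0]
ft_force: [0.0, 2.1, 1.0]
grip_width: 0.0156
grasp_force: 7.0
```

send_rows:
  steps:
    - [[0, 0, 1.2], 0, -1]
    - [[0, 0, 0], 0, -1]
    - [[0, 0, 0], 0, -1]

```text
time: 13.2
position: [0.4682, -0.0456, 0.0073]
orientation: [0.0, 0.665, 0.747, -0.0]
ft_force: [0.2, 0.5, -0.0]
grip_width: 0.0161
grasp_force: 7.0
```

send_rows:
  steps:
    - [[0, 0, 1], 0, -1]
    - [[0, 0, 0], 0, -1]
    - [[0, 0, 0], 0, -1]

```text
time: 13.45
position: [0.4681, -0.0456, 0.0063]
orientation: [-0.0, 0.665, 0.747, -0.0]
ft_force: [0.6, 0.7, 1.6]
grip_width: 0.016
grasp_force: 7.0
```

send_rows:
  steps:
    - [[0, 0, 0.9], 0, -1]
    - [[0, 0, 0], 0, -1]
    - [[0, 0, 0], 0, -1]

```text
time: 13.7
position: [0.4682, -0.0456, 0.0055]
orientation: [-0.0, 0.665, 0.747, 0.0]
ft_force: [-0.0, 1.0, 2.9]
grip_width: 0.0162
grasp_force: 7.0
```

send_rows:
  steps:
    - [[0, 0, 0.8], 0, -1]
    - [[0, 0, 0], 0, -1]
    - [[0, 0, 0], 0, -1]

```text
time: 13.95
position: [0.4682, -0.0455, 0.0049]
orientation: [0.0, 0.665, 0.747, 0.0]
ft_force: [-0.9, 1.0, 6.1]
grip_width: 0.016
grasp_force: 7.0
```

```bash
python3 - <<'E'
from h import *
goto([.4710,-.0744,.0084],6.7)
im,W=cloud("scene")
cv2.imwrite("pics/s6.png",cv2.resize(im[170:260,300:410],None,fx=6,fy=6,interpolation=cv2.INTER_CUBIC))
g=im.max(-1); m=(g<80)&(W[...,2]>.008)&(W[...,2]<.05)&(abs(W[...,0]-.47)<.035)&(W[...,1]<-.055)&(W[...,1]>-.13)
P=W[m]
for y in range(-115,-50,8):
  k=P[abs(P[:,1]-y/1000)<.004]
  if len(k)>3: print(y,len(k),np.percentile(k[:,2],[50,90]).round(4))
E
```

```text
t 13.95 pos [ 0.4682 -0.0455  0.0049] tooly yaw 6.7 w 0.016 F [-0.9  1.   6.1] M [ 0.2   0.1  -0.03] shift [-29.   -0.6  -3.5] turn 0.0
-99 22 [0.0251 0.0293]
-91 30 [0.0271 0.03  ]
-83 36 [0.0279 0.0308]
-75 39 [0.0285 0.0306]
-67 35 [0.0284 0.0312]
-59 28 [0.0229 0.0316]
```

View pics/s6.png

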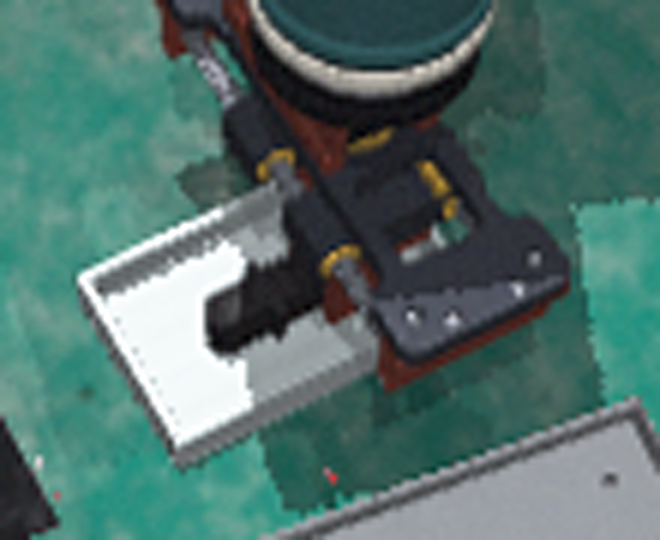

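The bung lies flat in the tray (foot end at (225,330)). I'll release it gently and lift.

send_rows:
  steps:
    - [[0, 0, -0.3], 0, -0.45]
    - [[0, 0, 0], 0, -0.45]
    - [[0, 0, 0], 0, -0.45]
    - [[0, 0, 0], 0, -0.45]
    - [[0, 0, -5], 0, -0.45]
    - [[0, 0, -15], 0, -0.45]
    - [[0, 0, -30], 0, -0.45]
    - [[0, 0, -30], 0, 1]
    - [[0, 0, 0], 0, 1]

```text
time: 14.75
position: [0.4713, -0.0463, 0.0894]
orientation: [0.003, 0.664, 0.747, 0.002]
ft_force: [0.7, 0.1, 0.2]
grip_width: 0.0342
grasp_force: 0.0
```

```bash
python3 - <<'E'
from h import *
goto([.40,-.0744,.0084],6.7)
im,W=cloud("top"); np.savez("top7.npz",im=im,W=W)
z=W[...,2]
m=(abs(W[...,0]-.47)<.07)&(abs(W[...,1]+.07)<.09)&(z>.012)&(z<.035); print("tray",m.sum(),cv2.minAreaRect((W[m][:,:2]*1000).astype(np.float32)))
im,W=cloud("scene"); z=W[...,2]
m=(abs(W[...,0]-.47)<.07)&(abs(W[...,1]+.07)<.09)&(z>.012)&(z<.035); print("tray",m.sum(),cv2.minAreaRect((W[m][:,:2]*1000).astype(np.float32)))
m=(im.max(-1)<80)&(z>.012)&(z<.05)&(abs(W[...,0]-.47)<.035)&(abs(W[...,1]+.07)<.07);P=W[m];print(len(P),np.percentile(P,[2,50,98],axis=0).round(4).tolist())
E
```

```text
t 14.75 pos [ 0.4713 -0.0463  0.0894] tooly yaw 6.71 w 0.0342 F [0.7 0.1 0.2] M [-0.05 -0.01 -0.04] shift [-19.4 -74.7  80.6] turn 0.0
tray 103 ((471.6173095703125, -77.11917114257812), (80.0607681274414, 116.10868072509766), 6.815237045288086)
tray 743 ((470.28472900390625, -70.89106750488281), (81.36131286621094, 130.4511260986328), 6.713993549346924)
285 [[0.4643, -0.099, 0.0134], [0.4752, -0.0646, 0.0282], [0.4829, -0.0255, 0.0361]]
```

send_rows:
  steps:
    - [[-38, -1.2, 0], 0, -1]
    - [[-38, -1.2, 0], 0, -1]
    - [[-38, -1.2, 0], 0, -1]
    - [[0, 0, 0], 0, -1]
    - [[0, 0, 20], 0, -1]
    - [[0, 0, 20], 0, -1]
    - [[0, 0, 20], 0, -1]
    - [[0, 0, 18], 0, -1]
    - [[0, 0, 0], 0, -1]
    - [[0, 0, 0], 0, -1]
  force: 10

```text
time: 15.68
position: [0.4761, -0.1581, 0.0055]
orientation: [-0.002, 0.665, 0.747, -0.001]
ft_force: [-0.2, 0.3, 0.3]
grip_width: 0.0003
grasp_force: 0.0
```

```bash
python3 - <<'E'
from h import *
c,s=np.cos(np.deg2rad(6.75)),np.sin(np.deg2rad(6.75))
goto(np.array([.4705,-.0706,.010])+(-.067)*np.array([-s,c,0]),6.75)
E
```

```text
t 15.68 pos [ 0.4761 -0.1581  0.0055] tooly yaw 6.7 w 0.0003 F [-0.2  0.3  0.3] M [-0.03 -0.04  0.04] shift [20.6  4.7 -4.4] turn -0.001
```

send_rows:
  steps:
    - [[0, 4.7, -4], 0, -1]
    - [[3, 0, 0], 0, -1]
    - [[3, 0, 0], 0, -1]
    - [[3, 0, 0], 0, -1]
    - [[2.5, 0, 0], 0, -1]
    - [[2.5, 0, 0], 0, -1]
    - [[2.5, 0, 0], 0, -1]
    - [[2.5, 0, 0], 0, -1]
    - [[1.5, 0, 0], 0, -1]
    - [[0, 0, 0], 0, -1]
    - [[0, 0, 0], 0, -1]

```text
time: 16.6
position: [0.4803, -0.1382, 0.011]
orientation: [0.0, 0.665, 0.747, 0.0]
ft_force: [0.9, -1.3, 0.6]
grip_width: 0.0006
grasp_force: 0.9
```

```bash
cat > tr.py <<'E'
from h import *
goto([.40,-.0744,.0094],3.15)
for n in("scene","top"):
  im,W=cloud(n); z=W[...,2]
  m=(W[...,0]>.39)&(W[...,0]<.592)&(abs(W[...,1]+.07)<.1)&(z>.015)&(z<.028)&(im.max(-1)>100)
  m=cv2.morphologyEx(m.astype(np.uint8),cv2.MORPH_CLOSE,np.ones((3,3))); k,l,st,_=cv2.connectedComponentsWithStats(m); i=1+st[1:,4].argmax()
  print(n,(l==i).sum(),cv2.minAreaRect((W[(l==i)&(z>.012)&(z<.03)][:,:2]*1000).astype(np.float32)))
E
python3 tr.py
```

```text
t 16.6 pos [ 0.4803 -0.1382  0.011 ] tooly yaw 6.7 w 0.0006 F [ 0.9 -1.3  0.6] M [-0.29 -0.17  0.04] shift [ 72.7 -72.3   1.6] turn 0.062
scene 270 ((466.48565673828125, -37.86123275756836), (82.85289001464844, 81.64934539794922), 6.701780319213867)
top 58 ((486.6620178222656, -4.6865386962890625), (30.50773811340332, 63.65642166137695), 59.00762176513672)
```

send_rows:
  steps:
    - [[-10, 0, 0], 0, -1]
    - [[0, 0, -30], 0, 1]
    - [[0, 0, -35], 0, 1]
    - [[0, 0, -35], 0, 1]
    - [[25, -25, 0], 0, 1]
    - [[25, -25, 0], 0, 1]
    - [[25, -25, 0], 0, 1]
    - [[0, 0, 0], -0.116, 1]
    - [[0, 0, 0], -0.116, 1]
    - [[0, 0, 0], -0.116, 1]
    - [[0, 0, 0], -0.116, 1]
    - [[0, 0, 0], -0.116, 1]
    - [[0, 0, 0], -0.116, 1]
    - [[0, 0, 0], -0.116, 1]
    - [[0, 0, 0], -0.116, 1]
    - [[0, 0, 0], -0.116, 1]
    - [[0, 0, 0], -0.116, 1]
    - [[0, 0, 0], -0.116, 1]
    - [[0, 0, 0], -0.116, 1]
    - [[0, 0, 0], -0.117, 1]

```text
time: 18.37
position: [0.3972, -0.0825, 0.1106]
orientation: [-0.001, -0.03, 1.0, 0.001]
ft_force: [0.1, 0.3, -0.1]
grip_width: 0.0877
grasp_force: 0.0
```

```bash
sed -i 's/^goto.*/goto([.395,-.066,.010],93.15)/' tr.py; python3 tr.py
```

```text
t 18.37 pos [ 0.3972 -0.0825  0.1106] tooly yaw 93.48 w 0.0877 F [ 0.1  0.3 -0.1] M [ 0.07 -0.06  0.03] shift [  1.   16.4 100.6] turn 0.006
scene 480 ((469.3388671875, -62.97271728515625), (81.88748931884766, 130.613037109375), 6.726006507873535)
top 140 ((471.21142578125, -62.955657958984375), (77.75373077392578, 128.4900360107422), 6.721555233001709)
```

send_rows:
  steps:
    - [[1, 16, 25], 0.006, 1]
    - [[0, 0, 30], 0, 1]
    - [[0, 0, 30], 0, 1]
    - [[0, 0, 15], 0, 1]
    - [[0, 0, 0], 0, 1]
    - [[-5, 0, 0], 0, 1]
    - [[-5, 0, 0], 0, 1]
    - [[-5, 0, 0], 0, 1]
    - [[-5, 0, 0], 0, 1]
    - [[-5, 0, 0], 0, 1]
    - [[-5, 0, 0], 0, 1]
    - [[-5, 0, 0], 0, 1]
    - [[-5, 0, 0], 0, 1]
    - [[0, 0, 0], 0, 1]

```text
time: 19.63
position: [0.4379, -0.0648, 0.0112]
orientation: [0.001, -0.025, 1.0, -0.0]
ft_force: [-0.1, 0.9, 0.8]
grip_width: 0.088
grasp_force: 0.0
```

```bash
sed -i 's/^goto.*/goto([.5045,-.0602,.010],93.15)/' tr.py; python3 tr.py
```

```text
t 19.63 pos [ 0.4379 -0.0648  0.0112] tooly yaw 92.82 w 0.088 F [-0.1  0.9  0.8] M [ 0.12 -0.05 -0.01] shift [-66.7   1.4   1.3] turn -0.006
scene 472 ((490.1056213378906, -63.72748565673828), (81.11026000976562, 130.3295440673828), 2.882383346557617)
top 119 ((526.7870483398438, -69.78463745117188), (129.25425720214844, 39.022403717041016), 74.7524185180664)
```

send_rows:
  steps:
    - [[-5, 0, 0], -0.006, 1]
    - [[-5, 0, 0], 0, 1]
    - [[-5, 0, 0], 0, 1]
    - [[-5, 0, 0], 0, 1]
    - [[-5, 0, 0], 0, 1]
    - [[-5, 0, 0], 0, 1]
    - [[-5, 0, 0], 0, 1]
    - [[-5, 0, 0], 0, 1]
    - [[-5, 0, 0], 0, 1]
    - [[-5, 0, 0], 0, 1]
    - [[-4, 0, 0], 0, 1]
    - [[-3, 0, 0], 0, 1]
    - [[0, 0, 0], 0, 1]

```text
time: 20.82
position: [0.4942, -0.0616, 0.0111]
orientation: [0.001, -0.028, 1.0, -0.0]
ft_force: [0.1, -0.2, -0.6]
grip_width: 0.0881
grasp_force: 0.0
```

send_rows:
  steps:
    - [[-2, 0, 0], 0, 1]
    - [[-2, 0, 0], 0, 1]
    - [[0, 0, 0], 0, 1]

```text
time: 21.07
position: [0.4971, -0.0612, 0.011]
orientation: [-0.0, -0.028, 1.0, 0.0]
ft_force: [-1.2, 0.2, 0.6]
grip_width: 0.0876
grasp_force: 1.1
```

send_rows:
  steps:
    - [[-1.5, 0, 0], 0, 1]
    - [[-1.5, 0, 0], 0, 1]
    - [[0, 0, 0], 0, 1]

```text
time: 21.32
position: [0.5005, -0.0611, 0.011]
orientation: [0.0, -0.028, 1.0, -0.0]
ft_force: [-1.3, 0.7, -1.1]
grip_width: 0.0877
grasp_force: 0.8
```

send_rows:
  steps:
    - [[-1.5, 0, 0], 0, 1]
    - [[0, 0, 0], 0, 1]
    - [[0, 0, 0], 0, 1]

```text
time: 21.57
position: [0.5019, -0.0611, 0.011]
orientation: [0.0, -0.028, 1.0, -0.0]
ft_force: [-1.2, -0.1, 0.4]
grip_width: 0.0876
grasp_force: 0.6
```

send_rows:
  steps:
    - [[-1.5, 0, 0], 0, 1]
    - [[0, 0, 0], 0, 1]
    - [[0, 0, 0], 0, 1]

```text
time: 21.82
position: [0.5022, -0.061, 0.0109]
orientation: [-0.001, -0.028, 1.0, 0.0]
ft_force: [-4.3, -1.6, 4.2]
grip_width: 0.088
grasp_force: 2.5
```

send_rows:
  steps:
    - [[-1.2, 0, 0], 0, 1]
    - [[0, 0, 0], 0, 1]
    - [[0, 0, 0], 0, 1]

```text
time: 22.07
position: [0.5022, -0.0608, 0.0108]
orientation: [-0.002, -0.028, 1.0, 0.0]
ft_force: [-6.9, -2.8, 4.1]
grip_width: 0.0876
grasp_force: 3.7
```

send_rows:
  steps:
    - [[-1.5, 0, 0], 0, 1]
    - [[-1, 0, 0], 0, 1]
    - [[0, 0, 0], 0, 1]
    - [[0, 0, 0], 0, 1]

```text
time: 22.4
position: [0.5022, -0.0605, 0.0106]
orientation: [-0.004, -0.028, 1.0, 0.0]
ft_force: [-11.4, -4.0, 8.8]
grip_width: 0.088
grasp_force: 6.1
```

send_rows:
  steps:
    - [[5, 0, 0], 0, 1]
    - [[10, 0, 0], 0, 1]
    - [[15, 0, 0], 0, 1]
    - [[0, 0, -30], 0, 1]
    - [[0, 0, -40], 0, 1]
    - [[0, 0, -40], 0, 1]
    - [[20, 0, 0], 0, 1]
    - [[0, 0, 0], 0, 1]
    - [[0, 0, 0], 0, 1]

```text
time: 23.15
position: [0.4566, -0.0634, 0.1212]
orientation: [0.001, -0.027, 1.0, -0.0]
ft_force: [-0.4, -0.6, -0.7]
grip_width: 0.0876
grasp_force: 0.0
```

```bash
python3 - <<'E'
from h import *
s=arm.state(); print(s["time"],s["position"],s["ft_force"])
for n in("scene","top"):
  im,W=cloud(n); z=W[...,2]
  m=(abs(W[...,1]+.06)<.085)&(z>.017)&(z<.03)&(W[...,0]>.5)&(W[...,0]<.60); P=W[m]
  near=[];far=[]
  for y in np.arange(-.115,.0,.01):
    k=P[abs(P[:,1]-y)<.005]
    if len(k)>3: near.append((y,np.percentile(k[k[:,0]<.53][:,0],5) if (k[:,0]<.53).any() else np.nan))
  a=np.array(near); a=a[~np.isnan(a[:,1])]; f=np.polyfit(a[:,0],a[:,1],1); print(n,"near edge yaw",np.rad2deg(np.arctan(-f[0])),"x@-.058",np.polyval(f,-.058),len(a))
  k=P[(P[:,0]<.57)]; print("y ext",np.percentile(k[:,1],[.5,2,98,99.5]).round(4))
  if n=="scene": cv2.imwrite("pics/f.png",cv2.resize(im[170:280,300:440],None,fx=5,fy=5,interpolation=cv2.INTER_CUBIC))
E
```

```text
23.15 [ 0.45655312 -0.06339073  0.12116174] [-0.36240615 -0.56527721 -0.65640514]
scene near edge yaw 3.5607677950608747 x@-.058 0.5145707282347777 12
y ext [-0.1267 -0.1258  0.0032  0.0038]Traceback (most recent call last):
  File "<stdin>", line 10, in <module>
    raise TypeError("expected non-empty vector for x")
TypeError: expected non-empty vector for x
```

View pics/f.png

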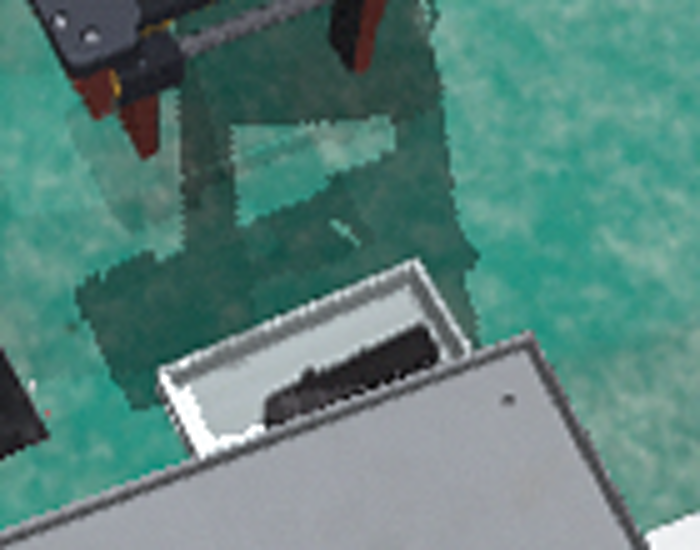

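The tray is against the fence: near edge where expected, angle within about 0.4° of the fence, about 6 mm off its middle. The bung lies inside at crop (350,375), and the arm is clear.

```bash
python3 -c "
from workcell import arm
print(arm.sign_off())"
```

```text
the job is handed in; nothing more can be done
None
```

The job is handed in at about 23 s: the bung came out of the port freely after rocking both ways and lies flat in the tray. By my camera estimate the tray sits against the fence, square to about 0.4° and about 6 mm off its middle, with the spool, carton and flange never approached.

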